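# Walk the hotplate back to its docking bar

## Robot

A 6-joint arm with a two-finger parallel gripper is mounted at the origin on the work surface. World frame = base frame: x ahead of the robot, y to its left, z up, the work surface at z = 0. Lengths are in m, angles in degrees, forces in N, time in s.
With the tool pointing down it reaches from about 0.275 to 0.975 m from the base axis. Payload 8.4 kg.
Tool frame: the origin (TCP) lies midway between the tips of the shut fingers; the grasp point (between the pads) lies 19 mm behind it; z points along the fingers, y is the direction in which the jaws open and shut (so a half turn about z gives the same grasp; the last joint's range is limited). The gripper opens to 92 mm and grips with 3 to 60 N. Pads are 20 mm wide; open, the fingers measure 128 mm over their backs; the gripper's body (75 mm by 189 mm) begins 69 mm behind the grasp point.
Start: joints at [66.154, 20.225, 93.587, -0, 66.188, -0.138], TCP at [0.251, 0.572, 0.215] pointing down, gripper open.
Joint ranges: [-150.9, 150.9], [-52.94, 120.26], [3.33, 152.33], [-74.26, 254.26], [0, 154.13], [-172.89, 172.89]. Speed limits (degrees/s): [127.2, 127.2, 159.86, 180, 180, 180].

## Interface

Orientations are given as a 3x3 rotation matrix whose columns are the frame's x, y, z axes.
In Python, from workcell import r gives the robot as it stands.
- The arm moves only by the tool servo_tool, never from a script. Its argument "steps" is a list of rows, each an object with "travel": the shift along the world's x, y, z in units of 40 mm (1.0 is 40 mm), a list of three; "turn": the turn, a rotation vector about the world's x, y, z in units of 8 degrees (1.0 is 8 degrees), a list of three; "gripper": the finger opening in mm, from 0 to 91.9. In form: [{"travel": [tx, ty, tz], "turn": [wx, wy, wz], "gripper": gripper}, ...]. A call has 1 to 12 rows; each row shifts and turns the commanded pose from where the row before left it; what a row does not reach is not made up. A row lasts 1/8 s, in which the tool goes at most 62.5 mm and 10.7 degrees, less where a joint would pass 70% of its speed; a pose out of reach is approached as far as the arm can. A call is refused whole if a number of a shift passes 1 or a number of a turn 1, either way. A call with a gripper value outside its range is refused whole. The fingers move at their own pace and stop on an object; the grip force is fixed at half the most. Time passes only in rows, so rows that do not move let the fingers close. It gives the time, the measured TCP pose, the force and the opening at its end, in the units of the state.
- r.state(): the state, without advancing time (a new reading comes with each control period).
- r.camera(name): name is "scene" or "top" or "wrist"; returns a dict with "frame" (400x640x3 uint8, blue, green, red), "K" (3x3 intrinsics, pixels), "R" (3x3) and "t" (3): a world point X has camera coordinates R X + t; the wrist camera has in their place "tool_from_camera" (4x4, takes a point from camera to tool coordinates, whose origin is the TCP and whose axes are the flange's). Camera axes: x right, y down, z forward; pixel columns grow to the right and rows downward; lengths in m; the calibration is good to about 2 mm. A picture is of the moment at which its call begins: read the wrist's pose just before it. There is no depth.
- r.job_done(): hands the job in, once; it reports no verdict.
Trained networks look in a picture, given as the dict that the camera call returned (one of the last four; its "shot" number tells which), for a name from the list of things; names that differ only in an ending like _2 or _b are one class to them, and where a whole thing is asked for, a point or a joint stands for the part that bears it (a point fixed in the world has none). Each returns a list of dicts, best first, with "score" (0 to 1); they miss things now and then, are a little off and sometimes report something else, mostly with a low value. They report only what shows in the picture. A call takes as long as a camera call. They do not tell look-alikes from the thing itself.
- r.spot_in(picture, query): "location" ([x, y, z] in m, in the coordinates of the camera as it stood for that picture, good to about 4 mm: the middle of the surface that is visible of it).
- r.outline_of(picture, query): "mask" (400x640 bool, what is visible of it).
The state is a dict: "time_s": time; "qpos": joint angles; "qvel": joint speeds; "tau": joint torques, N m; "tool_pos": TCP position; "tcp_rot": TCP orientation; "force": force on the tool from outside, world axes, zero at the start; "torque": the same for the moment, N m; "width": finger opening in m.
Only numpy, scipy, OpenCV 4.12 (cv2) and the standard library are available. Lean on these libraries where they do the work, as an engineer would, in place of code of your own. Each camera call takes 0.05 s, during which the arm holds its last target. There are 200 camera calls.

## Task

Walk the heavy hotplate stirrer forward, away from the robot, by pushing its two near corners in turn, until its back is flush against the steel docking bar along its whole width and lined up with the bar end to end. The amber bottle rides on top: do not touch it or shake it over or off, keep off the fragile control panel in the middle of the near face, and leave everything else on the bench where it stands.

Things in the scene. Friction and masses are not known exactly. Their poses are not given: they have to be found in the camera images.
- hotplate: ivory box-shaped hotplate stirrer with a flat smooth top, about 2.5 kg (varies by a quarter), loose on the bench, too wide to grip: 140 deep (x) by 200 wide (y) by 65 high (z). Origin: centre of the underside. Its +x points out of its back (away from the robot, towards the bar), +y to its left.
- panel: the hotplate's fragile grey control panel with a glass readout and two black knobs, fixed to the middle of its near face: 100 wide, as high as the face, standing out 20 mm (30 mm at the knobs). It must not be pushed. Its origin and axes are those of the hotplate.
- push_left (a point): on the hotplate's near face, middle of the bare flat strip left (+y) of the panel; the strip is 50 wide and 65 high. The point lies 45 mm above the bench, at (-70, +76) mm in the hotplate's frame; axes as the hotplate's. Pushed forward here (8 to 20 N) the hotplate swings clockwise about a point some 60 to 110 mm right of its middle, its middle moving ahead a little
- push_right (a point): the same on the right (-y) of the panel, at (-70, -76) mm in the hotplate's frame; pushed here it swings the other way
- back_left (a point): the hotplate's back left corner, 15 mm above the bench, at (+70, +100) mm in its frame
- back_right (a point): the hotplate's back right corner, 15 mm above the bench, at (+70, -100) mm in its frame
- dock: steel docking bar bolted to the bench, 20 thick, 200 long, 30 high, with a grey foot and a retort rod 300 high behind it. Origin: on the bench, under the middle of the bar's near face; +x points away from the hotplate side, +y along the bar. The hotplate belongs on its -x side: docked, the hotplate's origin is at (-70, 0) mm in this frame, with the same yaw. At the start it is 70 to 120 mm short of that, up to 30 mm to one side and turned up to 0.2 rad.
- bottle: stoppered amber glass reagent bottle, 64 diameter, 134 high, about 0.5 kg (varies), standing loose on the hotplate's top in its far half, left or right of the middle. Origin: centre of its underside, z up.
- beaker: glass beaker, 66 diameter, 90 high, to the left of the hotplate's way; origin: centre of its underside
- flask: conical flask, 72 diameter, 120 high, to the right of the hotplate's way; origin: centre of its underside
- jar: white jar, 56 diameter, 75 high; origin: centre of its underside
- wash_bottle: white plastic bottle, 60 diameter, 150 high; origin: centre of its underside
- tube_rack: steel test-tube rack, 70 x 160 x 93; origin: centre of its underside
- weight: brass cylinder weight, 38 diameter, 45 high; origin: centre of its underside
Not all that is in view belongs to the job. Leave any green, red or turquoise look-alike of the bottle alone.

How it is judged:
By the outcome, as a careful person would: the job done as asked, in the order asked, and still so for the second after the job is handed in, with the robot touching nothing.
It also fails if it takes over 72 s, if anything falls off the work surface, if the arm or the gripper's body presses on something with over 40 N, if the wrist force passes 120 N, or if a joint passes its speed limit or range.

## Working session

There is one attempt and no reset: what is moved stays moved. The work goes in short steps, Python scripts to look and compute and a tool call to move; the robot and the scene stay as the last step left them, time stands still between calls to the robot, and variables do not carry over. Pictures are saved under pics/ and viewed, about 8 in all and at most 12, crops included, and the job is handed in when it is done.

Besides the shell and the picture viewer there is one more tool, called after "Call:" as name(argument=value, ...) on one line, values as JSON. servo_tool: Moves the arm, as the interface text tells. Its arguments: {"type":"object","properties":{"steps":{"type":"array","items":{"type":"object","properties":{"travel":{"type":"array","items":{"type":"number"}},"turn":{"type":"array","items":{"type":"number"}},"gripper":{"type":"number"}}}}},"required":["steps"]}

```bash
ls; mkdir -p pics; cat > h.py <<'E'
import numpy as np, cv2
from workcell import r
def shot(n):
    p=r.camera(n); return p
def w(p,loc): return p["R"].T@(np.array(loc)-p["t"])
def proj(p,X):
    c=p["R"]@np.array(X,float)+p["t"]; u=p["K"]@c; return u[:2]/u[2]
def back(p,uv,z):
    d=p["R"].T@(np.linalg.inv(p["K"])@np.array([uv[0],uv[1],1.0])); o=-p["R"].T@p["t"]
    return o+d*(z-o[2])/d[2]
E
python3 - <<'E'
from h import *
np.set_printoptions(precision=4,suppress=True)
for n in("scene","top"):
    p=shot(n); cv2.imwrite(f"pics/{n}0.png",p["frame"])
    print(n,"cam at",-p["R"].T@p["t"],p["K"][0,0])
    for q in ["hotplate","panel","push_left","push_right","back_left","back_right","dock","bottle","beaker","flask","jar","wash_bottle","tube_rack","weight"]:
        for d in r.spot_in(p,q)[:2]:
            print(q,round(d["score"],2),w(p,d["location"]),proj(p,w(p,d["location"])).round())
print(r.state()["time_s"])
E
```

```text
pics
scene cam at [ 1.3429 -0.729   0.9566] 473.6134017371498
hotplate 0.83 [ 0.6475 -0.0779  0.0674] [308. 221.]
panel 0.7 [ 0.6486 -0.0779  0.0684] [308. 221.]
panel 0.58 [ 0.5479 -0.0479  0.0657] [292. 200.]
push_left 0.77 [ 0.6501 -0.0789  0.0655] [308. 222.]
push_right 0.6 [ 0.6497 -0.0818  0.0637] [307. 223.]
back_left 0.66 [ 0.6528 -0.0814  0.0681] [308. 223.]
dock 0.78 [ 0.8416 -0.0211  0.0142] [374. 262.]
bottle 0.96 [0.5899 0.1454 0.0695] [348. 177.]
bottle 0.91 [ 0.4541 -0.1074  0.0662] [256. 194.]
beaker 0.83 [0.7138 0.188  0.0655] [388. 191.]
flask 0.72 [ 0.7372 -0.2488  0.0479] [283. 277.]
flask 0.67 [ 0.4878 -0.4485  0.0825] [157. 255.]
jar 0.8 [0.4572 0.3606 0.0495] [362. 139.]
jar 0.45 [ 0.5463 -0.0485  0.0625] [291. 200.]
wash_bottle 0.59 [ 0.4892 -0.4504  0.083 ] [156. 255.]
tube_rack 0.63 [0.6418 0.4083 0.0622] [414. 152.]
weight 0.75 [ 0.6817 -0.4355  0.0391] [207. 309.]
top cam at [0.4318 0.0057 1.2528] 381.8896340966919
hotplate 0.69 [ 0.6083 -0.0595  0.0664] [341. 188.]
panel 0.83 [ 0.5428 -0.0484  0.0622] [337. 209.]
push_left 0.85 [ 0.6039 -0.0579  0.0684] [340. 190.]
push_right 0.96 [ 0.6072 -0.0631  0.0618] [342. 189.]
back_left 0.55 [ 0.6062 -0.0618  0.0637] [342. 189.]
back_left 0.35 [0.618  0.4236 0.0615] [188. 182.]
back_right 0.82 [ 0.6046 -0.0614  0.0643] [341. 190.]
back_right 0.43 [ 0.5435 -0.0489  0.0626] [337. 209.]
dock 0.74 [0.7148 0.2005 0.0469] [260. 155.]
dock 0.64 [ 0.8334 -0.0178  0.0123] [329. 124.]
bottle 0.75 [ 0.4346 -0.0986  0.0825] [353. 244.]
bottle 0.7 [0.4421 0.0249 0.081 ] [313. 241.]
beaker 0.78 [0.7157 0.2003 0.0466] [261. 154.]
flask 0.92 [ 0.7062 -0.2295  0.0471] [394. 160.]
jar 0.55 [0.4474 0.3585 0.0727] [204. 237.]
wash_bottle 0.76 [ 0.4676 -0.4327  0.0989] [465. 236.]
wash_bottle 0.71 [ 0.8296 -0.022   0.0133] [330. 125.]
tube_rack 0.63 [0.6183 0.4251 0.0633] [187. 182.]
weight 0.74 [ 0.665  -0.4326  0.0458] [457. 174.]
1.5
```

View pics/scene0.png

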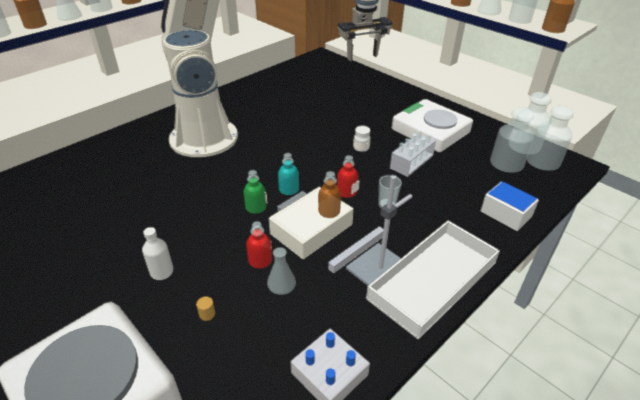

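```bash
python3 -c "
import cv2;i=cv2.imread('pics/top0.png')[90:280,230:430];cv2.imwrite('pics/top0c.png',cv2.resize(i,None,fx=3,fy=3,interpolation=cv2.INTER_CUBIC))"
```

```text
(no output)
```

View pics/top0c.png

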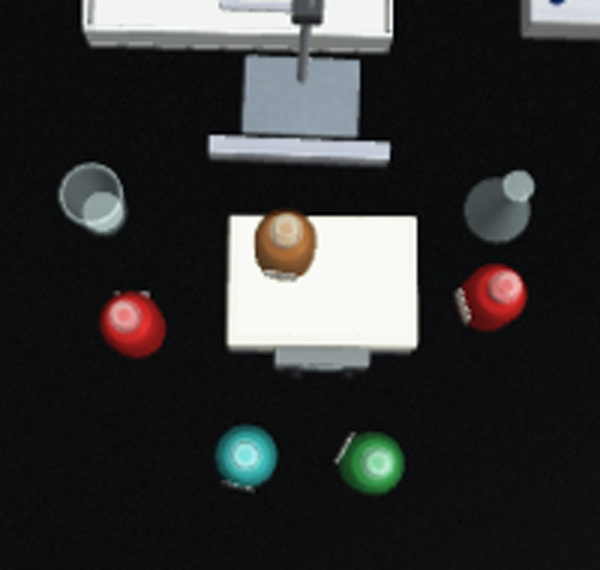

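The pictures show the ivory hotplate at top-view pixel ≈(338,184) with the amber bottle on its back-left part (≈(325,166)), and the bar above it at ≈(330,140). Look-alikes of the bottle: green at ≈(354,243), turquoise at ≈(312,241), and reds at ≈(274,198) and ≈(394,188). All are standing on the bench. The amber one at (325,166) is the only one on the hotplate. The beaker is at ≈(262,156) and the flask at ≈(397,159).

```bash
cat >> h.py <<'E'
from scipy.optimize import least_squares
from scipy.ndimage import map_coordinates
def pts(pose,L):
    c,s=np.cos(pose[2]),np.sin(pose[2]); L=np.atleast_2d(L)
    return np.c_[pose[0]+c*L[:,0]-s*L[:,1],pose[1]+s*L[:,0]+c*L[:,1],L[:,2]]
def seg(a,b,n=30,lo=.06,hi=.94):
    t=np.linspace(lo,hi,n)[:,None]; return np.array(a)*(1-t)+np.array(b)*t
# (segment, inward local normal): edges bright inside, dark outside
H=.065
HOT=[(seg((.07,.1,H),(.07,-.1,H),40),(-1,0,0)),(seg((-.07,.1,H),(.07,.1,H)),(0,-1,0)),(seg((-.07,-.1,H),(.07,-.1,H)),(0,1,0)),
     (seg((-.07,.1,0),(-.07,.053,0),12),(1,0,0)),(seg((-.07,-.1,0),(-.07,-.053,0),12),(1,0,0))]
DOCK=[(seg((0,.1,0),(0,-.1,0),40),(1,0,0)),(seg((0,.1,.03),(.02,.1,.03),8,.2,.8),(0,-1,0)),(seg((0,-.1,.03),(.02,-.1,.03),8,.2,.8),(0,1,0)),
      (seg((.02,.1,.03),(.02,.07,.03),10),(-1,0,0)),(seg((.02,-.1,.03),(.02,-.07,.03),10),(-1,0,0))]
def fit(p,model,pose,ranges=(9,5,4)):
    g=cv2.GaussianBlur(cv2.cvtColor(p["frame"],cv2.COLOR_BGR2GRAY),(0,0),.8).astype(float)
    pose=np.array(pose,float)
    for it,R in enumerate(list(ranges)+[ranges[-1]]*2):
        P=[];N=[];T=[];D=[]
        for L,n in model:
            W=pts(pose,L); V=pts([0,0,pose[2]],[n])[0]
            for k in range(len(L)):
                u=proj(p,W[k]); v=proj(p,W[k]+.004*V)-u; v/=np.linalg.norm(v)
                s=np.arange(-R,R+.01,.25); q=u[:,None]+v[:,None]*s
                a=map_coordinates(g,[q[1],q[0]],order=1,mode='nearest'); d=np.gradient(a,.25)
                j=int(np.argmax(d))
                if d[j]<8 or j in(0,len(s)-1): continue
                m=slice(max(0,j-6),j+7); ww=np.clip(d[m],0,None)
                P.append(u+v*(ww@s[m]/ww.sum())); N.append(v); T.append(L[k])
        P,N,T=map(np.array,(P,N,T))
        def f(x):
            W=pts(x,T); c=W@p["R"].T+p["t"]; c=c@p["K"].T; return np.sum((c[:,:2]/c[:,2:]-P)*N,1)
        o=least_squares(f,pose,loss="soft_l1",f_scale=.3,x_scale=[.01,.01,.1]); pose=o.x
    return pose,np.median(np.abs(f(pose))),len(P)
def rel(h,d):
    c,s=np.cos(d[2]),np.sin(d[2]); dx,dy=h[0]-d[0],h[1]-d[1]
    return np.array([(c*dx+s*dy+.07)*1e3,(-s*dx+c*dy)*1e3,np.degrees(h[2]-d[2])])
E
cat > look.py <<'E'
from h import *
import sys
np.set_printoptions(precision=4,suppress=True)
g=[float(a) for a in sys.argv[1:4]] if len(sys.argv)>3 else [.605,-.06,0]
p=shot("top"); d,e,n=fit(p,DOCK,[.825,-.02,0]); h,e2,n2=fit(p,HOT,g)
print("dock",d,e,n,"\nhot",h,e2,n2,"\nrel mm/deg",rel(h,d))
for k,v in dict(pl=(-.07,.076,.045),pr=(-.07,-.076,.045)).items(): print(k,pts(h,[v])[0])
s=r.state(); print(s["time_s"],s["tool_pos"],s["force"])
if len(sys.argv)>4:
    im=cv2.resize(p["frame"],None,fx=3,fy=3,interpolation=cv2.INTER_CUBIC)
    for m,c,ps in((HOT,(0,0,255),h),(DOCK,(0,255,0),d)):
        for L,_ in m:
            for X in pts(ps,L): cv2.circle(im,tuple(int(v) for v in (proj(p,X)+.5)*3),1,c,-1)
    cv2.imwrite(f"pics/{sys.argv[4]}.png",im[270:800,680:1280])
E
python3 look.py .605 -.06 0 fit0
python3 - <<'E'
from h import *
p=shot("top")
for n,c in dict(redL=(124,316),redR=(505,285),tur=(245,457),grn=(378,463),amb=(286,229)).items():
    print(n,back(p,(230+c[0]/3-.33,90+c[1]/3-.33),.199 if n=='amb' else .134).round(3))
E
```

```text
redL [0.574 0.15  0.134]
redR [ 0.613 -0.225  0.134]
tur [0.438 0.028 0.134]
grn [ 0.435 -0.101  0.134]
amb [ 0.651 -0.007  0.199]Traceback (most recent call last):
  File "look.py", line 5, in <module>
    p=shot("top"); d,e,n=fit(p,DOCK,[.825,-.02,0]); h,e2,n2=fit(p,HOT,g)
                         ~~~^^^^^^^^^^^^^^^^^^^^^^
  File "h.py", line 42, in fit
    o=least_squares(f,pose,loss="soft_l1",f_scale=.3,x_scale=[.01,.01,.1]); pose=o.x
    return func(*args, **kwargs)
    vector_fun = VectorFunction(
        fun_wrapped,
    ...<6 lines>...
        workers=workers
    )
    self._update_fun()
    ~~~~~~~~~~~~~~~~^^
    self.f = self.fun_wrapped(xp_copy(self.x))
             ~~~~~~~~~~~~~~~~^^^^^^^^^^^^^^^^^
    return np.atleast_1d(self.fun(x))
                         ~~~~~~~~^^^
    return self.f(x, *self.args, **self.kwargs)
           ~~~~~~^^^^^^^^^^^^^^^^^^^^^^^^^^^^^^
  File "h.py", line 41, in f
    W=pts(x,T); c=W@p["R"].T+p["t"]; c=c@p["K"].T; return np.sum((c[:,:2]/c[:,2:]-P)*N,1)
  File "h.py", line 15, in pts
    return np.c_[pose[0]+c*L[:,0]-s*L[:,1],pose[1]+s*L[:,0]+c*L[:,1],L[:,2]]
                           ~^^^^^
IndexError: index 0 is out of bounds for axis 1 with size 0
```

```bash
sed -i 's/\[.825,-.02,0\]/[.768,-.025,0]/' look.py; python3 -c "
from h import *
p=shot('top')
print(back(p,(300/3+230,144),0),back(p,(337.6,90+215/3),.065),back(p,(337.6,90+347/3),.065))"
python3 look.py .615 -.057 0 fit0
```

```text
[ 0.76799209 -0.02423771  0.        ] [ 0.69361212 -0.0478465   0.065     ] [ 0.55336941 -0.05006759  0.065     ]
dock [ 0.7736 -0.0211 -0.0155] 0.404851450682876 76 
hot [ 0.6252 -0.0473  0.012 ] 0.2796522595606973 124 
rel mm/deg [-77.9769 -28.4629   1.5702]
pl [0.5543 0.0279 0.045 ]
pr [ 0.5561 -0.1241  0.045 ]
1.7 [0.2513 0.5723 0.2146] [-0.7418 -0.1499 -0.3932]
```

View pics/fit0.png

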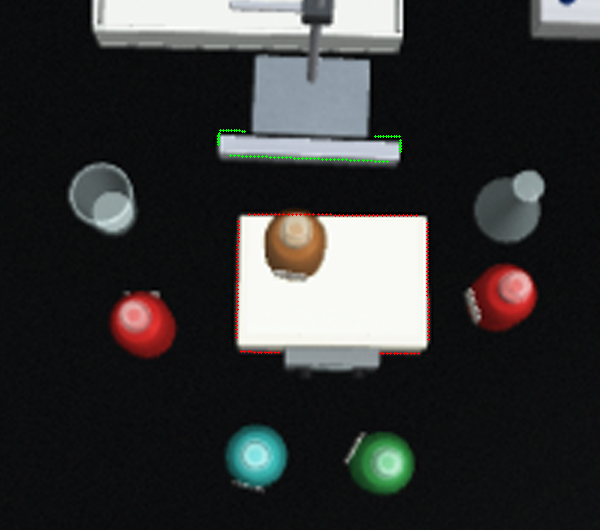

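The overlay matches the hotplate, but the dock's near-edge fit snapped to the inner edge. I'll take the outermost strong edge instead.

```bash
sed -i 's/j=int(np.argmax(d))$/pk=[i for i in range(1,len(d)-1) if d[i]>=d[i-1] and d[i]>d[i+1] and d[i]>max(8,.3*d.max())]; j=pk[0] if pk else 0/' h.py
python3 look.py .625 -.047 0.012 fit1
python3 - <<'E'
from h import *
p=shot("scene");np.set_printoptions(precision=4,suppress=True)
cv2.imwrite("pics/sc.png",p["frame"])
H2=[(seg((.07,.1,H),(.07,-.1,H),40,.5,.95),(-1,0,0)),(seg((-.07,-.1,H),(.07,-.1,H)),(0,1,0)),(seg((.07,.1,0),(.07,-.1,0),40),(-1,0,0)),(seg((-.07,-.1,0),(.07,-.1,0)),(0,1,0)),(seg((-.07,.1,H),(.07,.1,H),20,.05,.4),(0,-1,0))]
D2=[(seg((0,.1,.03),(0,-.1,.03),40),(1,0,0)),(seg((0,-.1,0),(.02,-.1,0),10),(0,1,0)),(seg((.02,-.1,0),(.02,-.07,0),10),(-1,0,0)),(seg((0,.1,.03),(.02,.1,.03),8,.1,.9),(0,-1,0)),(seg((.02,.1,.03),(.02,.05,.03),8,.1,.9),(-1,0,0))]
d,e,n=fit(p,D2,[.768,-.021,-.015],(6,4,3)); h,e2,n2=fit(p,H2[:2]+H2[3:],[.625,-.047,.012],(6,4,3))
print(d,e,n,h,e2,n2,rel(h,d))
E
```

```text
dock [ 0.77   -0.0209 -0.0195] 0.49844254067349747 76 
hot [ 0.6256 -0.0477  0.0081] 0.28263055143396887 124 
rel mm/deg [-73.8172 -29.6368   1.5779]
pl [0.555  0.0277 0.045 ]
pr [ 0.5562 -0.1243  0.045 ]
1.75 [0.2513 0.5723 0.2146] [-0.6472 -0.1463 -0.0306]
[ 0.7683 -0.0174 -0.0191] 0.06906431034615038 76 [ 0.6268 -0.0441  0.0001] 0.3930224973149647 117 [-71.0092 -29.4572   1.1003]
```

View pics/fit1.png

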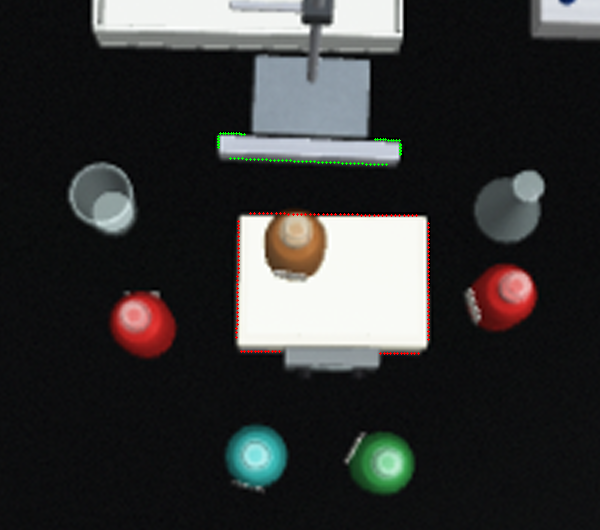

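```bash
python3 -c "
from h import *
s=r.state();print(s['tcp_rot'].round(3) if hasattr(s['tcp_rot'],'round') else s['tcp_rot'],s['width'],s['tool_pos'])"
```

```text
[[-0.916  0.402 -0.   ]
 [ 0.402  0.916 -0.   ]
 [ 0.    -0.    -1.   ]] 0.09185704477158527 [0.25128648 0.57223807 0.21455292]
```

Call:
servo_tool(steps=[{"travel":[0.1,-0.25,0],"turn":[0,0,0],"gripper":0},{"travel":[0.2,-0.5,0],"turn":[0,0,0],"gripper":0},{"travel":[0.4,-1,0],"turn":[0,0,0],"gripper":0},{"travel":[0.4,-1,0],"turn":[0,0,0],"gripper":0},{"travel":[0.4,-1,0],"turn":[0,0,0],"gripper":0},{"travel":[0.4,-1,0],"turn":[0,0,0],"gripper":0},{"travel":[0.4,-1,0],"turn":[0,0,0],"gripper":0},{"travel":[0.4,-1,0],"turn":[0,0,0],"gripper":0},{"travel":[0.4,-1,0],"turn":[0,0,0],"gripper":0},{"travel":[0.4,-1,0],"turn":[0,0,0],"gripper":0},{"travel":[0.4,-1,0],"turn":[0,0,0],"gripper":0},{"travel":[0.4,-1,0],"turn":[0,0,0],"gripper":0}])

```text
time_s: 3.3
tool_pos: [0.423, 0.1398, 0.2147]
tcp_rot: [[-0.915, 0.403, 0.0], [0.403, 0.915, -0.0], [-0.0, 0.0, -1.0]]
force: [0.6, -0.9, 0.0]
width: 0.0004
```

Call:
servo_tool(steps=[{"travel":[0.35,-0.9,0],"turn":[0,0,0.5],"gripper":0},{"travel":[0.35,-0.9,0],"turn":[0,0,0.5],"gripper":0},{"travel":[0.35,-0.9,0],"turn":[0,0,0.5],"gripper":0},{"travel":[0.35,-0.9,0],"turn":[0,0,0.5],"gripper":0},{"travel":[0.35,-0.9,0],"turn":[0,0,0.5],"gripper":0},{"travel":[0.35,-0.9,0],"turn":[0,0,0.5],"gripper":0},{"travel":[0.35,-0.9,0],"turn":[0,0,0],"gripper":0},{"travel":[0.2,-0.4,0],"turn":[0,0,0],"gripper":0},{"travel":[0,0,-0.5],"turn":[0,0,0],"gripper":0},{"travel":[0,0,-0.9],"turn":[0,0,0],"gripper":0},{"travel":[0,0,0],"turn":[0,0,0],"gripper":0}])

```text
time_s: 4.68
tool_pos: [0.5268, -0.1252, 0.1566]
tcp_rot: [[-1.0, -0.005, -0.005], [-0.005, 1.0, 0.001], [0.005, 0.001, -1.0]]
force: [-0.4, -0.3, 1.3]
width: 0.0003
```

```bash
python3 look.py .6256 -.0477 .008 fit2
```

```text
dock [ 0.7696 -0.0209 -0.0223] 0.3715589581346135 76 
hot [ 0.6253 -0.0481 -0.0074] 0.42772054778923463 106 
rel mm/deg [-73.6469 -30.4157   0.8525]
pl [0.5558 0.0284 0.045 ]
pr [ 0.5547 -0.1236  0.045 ]
4.725 [ 0.5281 -0.1254  0.1582] [ 0.8774 -0.4275  0.8365]
```

View pics/fit2.png

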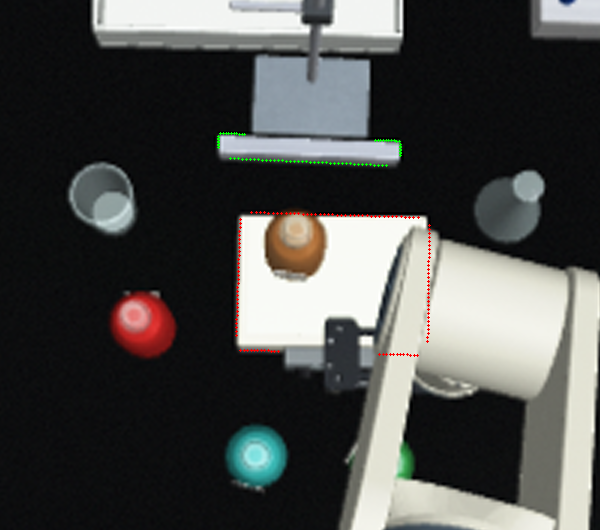

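```bash
cat > look.py <<'E'
from h import *
import sys
np.set_printoptions(precision=4,suppress=True)
HB=HOT[0]; MOD=dict(L=[HB,HOT[1]],R=[HB,HOT[2]],A=HOT)
D=np.array([.7698,-.0209,-.0200])
a=sys.argv; g=[float(v) for v in a[1:4]]
p=shot("top"); hsv=cv2.cvtColor(p["frame"],cv2.COLOR_BGR2HSV)
def ok(ps,L,n):   # keep samples whose inside is white, not bottle or arm
    W=pts(ps,L+np.array(n)*.010); keep=[]
    for X in W:
        u=proj(p,X).round().astype(int); keep.append(hsv[u[1],u[0],1]<40 and hsv[u[1],u[0],2]>200)
    return L[np.array(keep)],n
m0=MOD[a[4]]; h=np.array(g)
for k in range(3):
    m=[(ok(h,L,n) if L[0,2]>0 else (L,n)) for L,n in m0]; h,e,n=fit(p,m,h,((8,5,4) if k==0 else (4,3)))
R=rel(h,D)
cr=lambda x,y:pts([R[0]-70,R[1],np.radians(R[2])],[(x,y,0)])[0][:2]
print("hot",h,e,n,[len(q[0]) for q in m],"rel",R,"backL",cr(70,100),"backR",cr(70,-100))
s=r.state(); T=np.array(s["tool_pos"]); c,sn=np.cos(h[2]),np.sin(h[2]); q=T[:2]-h[:2]
print("tool in hot mm",1e3*np.array([c*q[0]+sn*q[1],-sn*q[0]+c*q[1]]),"TCP",T,"yaw",np.degrees(np.arctan2(-s["tcp_rot"][0][1],s["tcp_rot"][1][1])),"F",s["force"],"t",s["time_s"])
b=[(round(d["score"],2),proj(p,w(p,d["location"])).round()) for d in r.spot_in(p,"bottle")[:5]]; print(b)
if len(a)>5:
    im=cv2.resize(p["frame"],None,fx=3,fy=3,interpolation=cv2.INTER_CUBIC)
    for L,_ in m:
        for X in pts(h,L): cv2.circle(im,tuple(int(v) for v in (proj(p,X)+.5)*3),1,(0,0,255),-1)
    cv2.imwrite(f"pics/{a[5]}.png",im[270:800,680:1280])
E
python3 look.py .6256 -.0477 .008 L
```

```text
hot [ 0.6245 -0.0477  0.0148] 0.12798800577125388 56 [26, 30] rel [-74.6973 -29.7341   1.9946] backL [-78.2203  72.6417] backR [ -71.2591 -127.2371]
tool in hot mm [-96.5847 -76.4783] TCP [ 0.5291 -0.1256  0.1592] yaw 0.29256161026768607 F [-0.1456  0.0687  0.2321] t 4.775
[(0.85, array([325., 172.])), (0.79, array([311., 240.])), (0.56, array([275., 198.])), (0.42, array([465., 235.]))]
```

Call:
servo_tool(steps=[{"travel":[0,-0.05,-0.65],"turn":[0,0,0],"gripper":0},{"travel":[0,0,-0.8],"turn":[0,0,0],"gripper":0},{"travel":[0,0,-0.7],"turn":[0,0,0],"gripper":0},{"travel":[0,0,-0.5],"turn":[0,0,0],"gripper":0},{"travel":[0.1,0,0],"turn":[0,0,0],"gripper":0},{"travel":[0.1,0,0],"turn":[0,0,0],"gripper":0},{"travel":[0.1,0,0],"turn":[0,0,0],"gripper":0},{"travel":[0.1,0,0],"turn":[0,0,0],"gripper":0},{"travel":[0.1,0,0],"turn":[0,0,0],"gripper":0}])

```text
time_s: 5.95
tool_pos: [0.5466, -0.1276, 0.0527]
tcp_rot: [[-1.0, -0.006, -0.006], [-0.006, 1.0, 0.0], [0.006, 0.0, -1.0]]
force: [-16.9, -2.4, 14.4]
width: 0.0003
```

```bash
python3 look.py .6256 -.0477 .008 L
```

```text
hot [ 0.6247 -0.0477  0.0124] 0.1284887608266096 58 [28, 30] rel [-74.4969 -29.7248   1.8577] backL [-77.7753  72.4918] backR [ -71.292 -127.403]
tool in hot mm [-79.3018 -78.9132] TCP [ 0.5464 -0.1276  0.0526] yaw 0.32072224295389934 F [-9.9919 -0.9906  8.9975] t 6.0
[(0.8, array([312., 241.])), (0.73, array([275., 198.]))]
```

Call:
servo_tool(steps=[{"travel":[0.1,-0.04,0],"turn":[0,0,0.15],"gripper":0},{"travel":[0.1,-0.04,0],"turn":[0,0,0.15],"gripper":0},{"travel":[0.1,-0.04,0],"turn":[0,0,0.15],"gripper":0},{"travel":[0.1,-0.04,0],"turn":[0,0,0.15],"gripper":0},{"travel":[0.1,-0.04,0],"turn":[0,0,0.15],"gripper":0},{"travel":[0.1,-0.04,0],"turn":[0,0,0.15],"gripper":0}])

```text
time_s: 6.8
tool_pos: [0.5634, -0.1366, 0.0517]
tcp_rot: [[-0.991, -0.132, -0.019], [-0.132, 0.991, 0.002], [0.019, 0.005, -1.0]]
force: [-31.7, -2.6, 26.4]
width: 0.0004
```

```bash
python3 look.py .635 -.0477 .1 L fit3
```

```text
hot [ 0.6311 -0.0483  0.1243] 0.09690202306643891 55 [25, 30] rel [-68.0788 -30.1335   8.2668] backL [-83.1845  78.8923] backR [ -54.4278 -119.0296]
tool in hot mm [-77.2001 -79.7562] TCP [ 0.5644 -0.137   0.0518] yaw 7.6387903478293415 F [-26.0947  -4.0403  18.4374] t 6.85
[(0.65, array([275., 197.])), (0.65, array([312., 242.])), (0.64, array([325., 171.]))]
```

View pics/fit3.png

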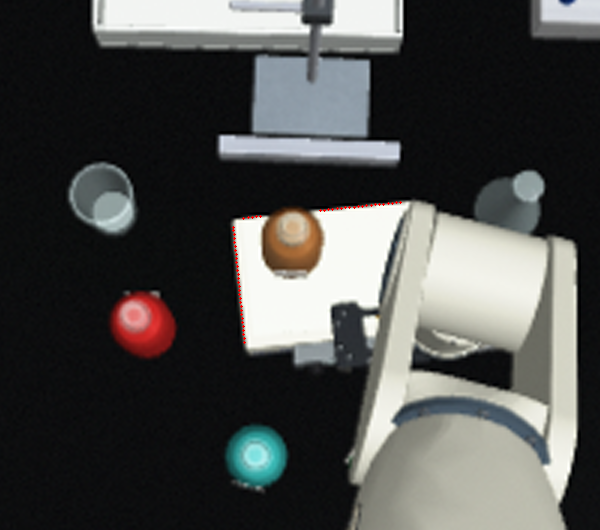

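Call:
servo_tool(steps=[{"travel":[0.08,-0.02,0],"turn":[0,0,0.14],"gripper":0},{"travel":[0.08,-0.02,0],"turn":[0,0,0.14],"gripper":0},{"travel":[0.08,-0.02,0],"turn":[0,0,0.14],"gripper":0},{"travel":[0.08,-0.02,0],"turn":[0,0,0.14],"gripper":0},{"travel":[0.08,-0.02,0],"turn":[0,0,0.14],"gripper":0},{"travel":[0.08,-0.02,0],"turn":[0,0,0.14],"gripper":0},{"travel":[0.08,-0.02,0],"turn":[0,0,0.14],"gripper":0},{"travel":[0.08,-0.02,0],"turn":[0,0,0.14],"gripper":0},{"travel":[0.08,-0.02,0],"turn":[0,0,0.14],"gripper":0},{"travel":[0.08,-0.02,0],"turn":[0,0,0.14],"gripper":0}])

```text
time_s: 8.15
tool_pos: [0.5977, -0.1457, 0.0518]
tcp_rot: [[-0.947, -0.322, -0.015], [-0.322, 0.947, 0.001], [0.014, 0.005, -1.0]]
force: [-22.4, -5.3, 17.3]
width: 0.0005
```

```bash
python3 look.py .642 -.046 .32 L
```

```text
hot [ 0.645  -0.0447  0.3404] 0.04527639178573281 56 [26, 30] rel [-54.3063 -26.3324  20.649 ] backL [-94.0674  91.9284] backR [-23.539  -95.2233]
tool in hot mm [-77.5385 -79.8823] TCP [ 0.5986 -0.1459  0.0518] yaw 18.82689703972661 F [-20.7065  -6.1979  11.7148] t 8.2
[(0.88, array([322., 170.])), (0.61, array([347., 243.])), (0.57, array([276., 197.])), (0.55, array([335., 180.])), (0.54, array([312., 241.]))]
```

Call:
servo_tool(steps=[{"travel":[-0.35,-0.12,0],"turn":[0,0,0],"gripper":0},{"travel":[-0.75,-0.27,0],"turn":[0,0,0.1],"gripper":0},{"travel":[-0.2,0.3,0],"turn":[0,0,0],"gripper":0},{"travel":[-0.27,0.75,0],"turn":[0,0,0],"gripper":0},{"travel":[-0.27,0.75,0],"turn":[0,0,0],"gripper":0},{"travel":[-0.27,0.75,0],"turn":[0,0,0],"gripper":0},{"travel":[-0.27,0.75,0],"turn":[0,0,0],"gripper":0},{"travel":[-0.16,0.43,0],"turn":[0,0,0],"gripper":0},{"travel":[0,0,0],"turn":[0,0,0],"gripper":0}])

```text
time_s: 9.38
tool_pos: [0.5039, -0.0107, 0.0528]
tcp_rot: [[-0.942, -0.335, 0.001], [-0.335, 0.942, 0.0], [-0.001, -0.0, -1.0]]
force: [-0.4, -0.4, 0.8]
width: 0.0006
```

```bash
python3 look.py .645 -.0447 .34 A fit4
```

```text
hot [ 0.6455 -0.044   0.3472] 0.16508124137731484 94 [27, 27, 30, 12, 12] rel [-53.8488 -25.5515  21.04  ] backL [-94.4177  92.9129] backR [-22.6138 -93.7531]
tool in hot mm [-121.6531   78.6202] TCP [ 0.5043 -0.0114  0.0528] yaw 19.56564191377106 F [-0.0202 -0.1293 -0.1808] t 9.425
[(0.82, array([275., 198.])), (0.72, array([314., 241.])), (0.64, array([321., 170.])), (0.61, array([392., 189.]))]
```

View pics/fit4.png

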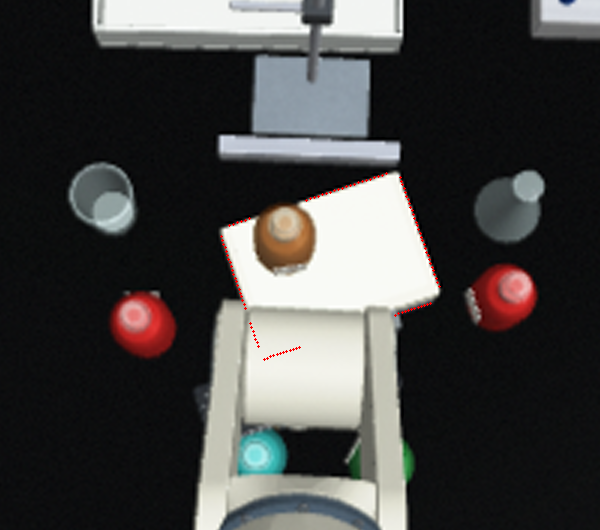

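Call:
servo_tool(steps=[{"travel":[0.4,0.145,0],"turn":[0,0,0],"gripper":0},{"travel":[0.35,0.125,0],"turn":[0,0,0],"gripper":0},{"travel":[0.1,0.035,0],"turn":[0,0,0],"gripper":0},{"travel":[0.1,0.035,0],"turn":[0,0,0],"gripper":0},{"travel":[0.08,0.05,0],"turn":[0,0,0],"gripper":0},{"travel":[0.08,0.08,0],"turn":[0,0,-0.2],"gripper":0},{"travel":[0.08,0.08,0],"turn":[0,0,-0.2],"gripper":0},{"travel":[0.08,0.08,0],"turn":[0,0,-0.2],"gripper":0},{"travel":[0.085,0.075,0],"turn":[0,0,-0.2],"gripper":0},{"travel":[0.085,0.075,0],"turn":[0,0,-0.2],"gripper":0}])

```text
time_s: 10.72
tool_pos: [0.5524, 0.017, 0.0519]
tcp_rot: [[-0.98, -0.199, -0.017], [-0.199, 0.98, -0.004], [0.018, -0.0, -1.0]]
force: [-28.5, -14.0, 27.4]
width: 0.0004
```

```bash
python3 look.py .652 -.044 .25 R
```

```text
hot [ 0.648  -0.0413  0.2531] 0.07850033629399772 57 [27, 30] rel [-51.3469 -22.7946  15.6462] backL [-80.9104  92.3787] backR [ -26.9711 -100.2104]
tool in hot mm [-77.4847  80.7175] TCP [0.5528 0.0175 0.0519] yaw 11.395652917551518 F [-25.892  -13.1473  24.0564] t 10.775
[(0.7, array([322., 164.])), (0.69, array([392., 189.])), (0.58, array([355., 245.])), (0.53, array([275., 198.]))]
```

Call:
servo_tool(steps=[{"travel":[0.085,0.05,0],"turn":[0,0,-0.1],"gripper":0},{"travel":[0.085,0.05,0],"turn":[0,0,-0.15],"gripper":0},{"travel":[0.085,0.05,0],"turn":[0,0,-0.15],"gripper":0},{"travel":[0.085,0.05,0],"turn":[0,0,-0.15],"gripper":0},{"travel":[0.085,0.05,0],"turn":[0,0,-0.15],"gripper":0},{"travel":[0.085,0.05,0],"turn":[0,0,-0.15],"gripper":0},{"travel":[0.085,0.05,0],"turn":[0,0,-0.15],"gripper":0},{"travel":[0.085,0.05,0],"turn":[0,0,-0.15],"gripper":0}])

```text
time_s: 11.82
tool_pos: [0.5729, 0.0346, 0.0516]
tcp_rot: [[-0.999, -0.039, -0.03], [-0.039, 0.999, -0.002], [0.03, -0.001, -1.0]]
force: [-49.3, -2.0, 47.0]
width: 0.0004
```

```bash
python3 look.py .656 -.038 .06 R
```

```text
hot [ 0.6566 -0.0399  0.0688] 0.12019442835673207 55 [25, 30] rel [-42.7659 -21.2661   5.0862] backL [-51.907  84.546] backR [ -34.1761 -114.6665]
tool in hot mm [-77.5332  80.4968] TCP [0.5737 0.0351 0.0516] yaw 2.1687377599005493 F [-44.4235   0.8919  41.8518] t 11.875
[(0.97, array([393., 189.])), (0.75, array([353., 245.])), (0.74, array([271., 197.])), (0.43, array([324., 153.]))]
```

Call:
servo_tool(steps=[{"travel":[0,0,0.05],"turn":[0,0,0],"gripper":0},{"travel":[0.06,0.04,0.02],"turn":[0,0,-0.1],"gripper":0},{"travel":[0.08,0.05,0.01],"turn":[0,0,-0.15],"gripper":0},{"travel":[0.08,0.05,0.01],"turn":[0,0,-0.15],"gripper":0},{"travel":[0.08,0.05,0.01],"turn":[0,0,-0.15],"gripper":0}])

```text
time_s: 12.55
tool_pos: [0.5944, 0.0434, 0.0538]
tcp_rot: [[-0.999, 0.038, -0.012], [0.038, 0.999, 0.0], [0.012, -0.0, -1.0]]
force: [-9.9, 1.9, -9.1]
width: 0.0004
```

```bash
python3 look.py .661 -.038 .0 R
```

```text
hot [ 0.6681 -0.0395 -0.0605] 0.11585319787559967 60 [30, 30] rel [-31.2772 -20.5851  -2.3213] backL [-27.2844  76.4976] backR [ -35.3849 -123.3383]
tool in hot mm [-78.0729  78.5532] TCP [0.595  0.0437 0.0539] yaw -2.231887541122379 F [-10.1646   3.3263  -8.0752] t 12.6
[(0.85, array([354., 245.])), (0.75, array([393., 189.])), (0.44, array([324., 149.]))]
```

Call:
servo_tool(steps=[{"travel":[-0.35,0.02,0],"turn":[0,0,0],"gripper":0},{"travel":[-0.75,0.03,0],"turn":[0,0,0],"gripper":0},{"travel":[-0.03,-0.4,0],"turn":[0,0,0],"gripper":0},{"travel":[-0.05,-0.85,0],"turn":[0,0,0],"gripper":0},{"travel":[-0.05,-0.85,0],"turn":[0,0,0],"gripper":0},{"travel":[-0.05,-0.85,0],"turn":[0,0,0],"gripper":0},{"travel":[-0.05,-0.85,0],"turn":[0,0,0],"gripper":0},{"travel":[0,-0.12,0],"turn":[0,0,0],"gripper":0},{"travel":[0.4,-0.02,0],"turn":[0,0,0],"gripper":0},{"travel":[0.4,-0.02,0],"turn":[0,0,0],"gripper":0},{"travel":[0,0,0],"turn":[0,0,0],"gripper":0}])

```text
time_s: 14.02
tool_pos: [0.5814, -0.1126, 0.0567]
tcp_rot: [[-0.999, 0.035, 0.002], [0.035, 0.999, -0.0], [-0.002, -0.0, -1.0]]
force: [-0.8, 0.7, -0.6]
width: 0.0005
```

```bash
python3 look.py .668 -.0395 -.06 L
```

```text
hot [ 0.6683 -0.0404 -0.0637] 0.09694542305920811 55 [25, 30] rel [-31.0929 -21.4794  -2.5042] backL [-26.7905  75.3667] backR [ -35.5289 -124.4423]
tool in hot mm [-83.3725 -77.6591] TCP [ 0.5802 -0.1125  0.0564] yaw -2.0310849505239843 F [-0.4012 -0.1665 -1.0073] t 14.075
[(0.89, array([312., 242.])), (0.78, array([323., 156.]))]
```

Call:
servo_tool(steps=[{"travel":[0.08,0,-0.06],"turn":[0,0,-0.1],"gripper":0},{"travel":[0.08,0,0],"turn":[0,0,-0.05],"gripper":0},{"travel":[0.08,0.02,0.01],"turn":[0,0,0.05],"gripper":0},{"travel":[0.08,0.025,0.01],"turn":[0,0,0.08],"gripper":0},{"travel":[0.08,0.025,0.01],"turn":[0,0,0.08],"gripper":0},{"travel":[0.08,0.025,0.005],"turn":[0,0,0.08],"gripper":0},{"travel":[0.08,0.025,0.005],"turn":[0,0,0.08],"gripper":0}])

```text
time_s: 15.0
tool_pos: [0.5937, -0.111, 0.0539]
tcp_rot: [[-1.0, 0.005, -0.015], [0.005, 1.0, -0.002], [0.015, -0.003, -1.0]]
force: [-20.7, -16.6, 4.3]
width: 0.0005
```

```bash
python3 look.py .675 -.036 -.01 L
```

```text
hot [ 0.6744 -0.036  -0.0296] 0.10027210599136724 49 [19, 30] rel [-25.0615 -17.0527  -0.5475] backL [-24.1092  82.2739] backR [ -26.0202 -117.717 ]
tool in hot mm [-77.5247 -77.0295] TCP [ 0.5946 -0.1108  0.0539] yaw -0.2638598717314015 F [-18.5361 -14.0269   2.1757] t 15.05
[(0.95, array([323., 155.])), (0.92, array([313., 242.])), (0.83, array([275., 198.]))]
```

Call:
servo_tool(steps=[{"travel":[0.08,0.025,0.005],"turn":[0,0,0.08],"gripper":0},{"travel":[0.08,0.025,0.005],"turn":[0,0,0.08],"gripper":0},{"travel":[0.08,0.025,0.005],"turn":[0,0,0.08],"gripper":0},{"travel":[0.08,0.025,0.005],"turn":[0,0,0.08],"gripper":0},{"travel":[0.08,0.025,0.005],"turn":[0,0,0.08],"gripper":0}])

```text
time_s: 15.72
tool_pos: [0.6109, -0.1054, 0.0542]
tcp_rot: [[-0.999, -0.05, -0.013], [-0.05, 0.999, -0.002], [0.013, -0.001, -1.0]]
force: [-14.4, -12.0, -5.2]
width: 0.0002
```

```bash
python3 look.py .684 -.028 .01 L
```

```text
hot [ 0.7062 -0.0266 -0.002 ] 0.2776228312117863 54 [26, 28] rel [ 6.5063 -6.9537  1.0339] backL [ 4.6906 94.2931] backR [   8.2993 -105.6744]
tool in hot mm [-94.3259 -78.7294] TCP [ 0.6117 -0.1051  0.0543] yaw 2.917888851075468 F [-12.8644  -9.0833  -4.7188] t 15.775
[(0.9, array([319., 151.])), (0.79, array([275., 197.])), (0.72, array([320., 168.])), (0.71, array([311., 240.]))]
```

```bash
sed -i 's/j=pk\[0\] if pk else 0/j=(pk[-1] if L[0,2]>.05 else pk[0]) if pk else 0/' h.py
sed -i 's/L=\[HB,HOT\[1\]\],R=\[HB,HOT\[2\]\]/L=[HB,HOT[1],HOT[3]],R=[HB,HOT[2],HOT[4]]/; s/(8,5,4) if k==0/(6,5,4) if k==0/' look.py
python3 look.py .6885 -.027 .04 L fit5
```

```text
hot [ 0.6888 -0.0282  0.0231] 0.3647694098517268 64 [24, 30, 12] rel [-10.8298  -8.8899   2.471 ] backL [-15.2062  94.0351] backR [  -6.5835 -105.7789]
tool in hot mm [-78.8159 -75.0746] TCP [ 0.6117 -0.105   0.0543] yaw 2.8719560732787195 F [-12.6608  -9.8023  -4.282 ] t 15.875
[(0.9, array([319., 151.])), (0.82, array([276., 199.])), (0.66, array([312., 241.]))]
```

View pics/fit5.png

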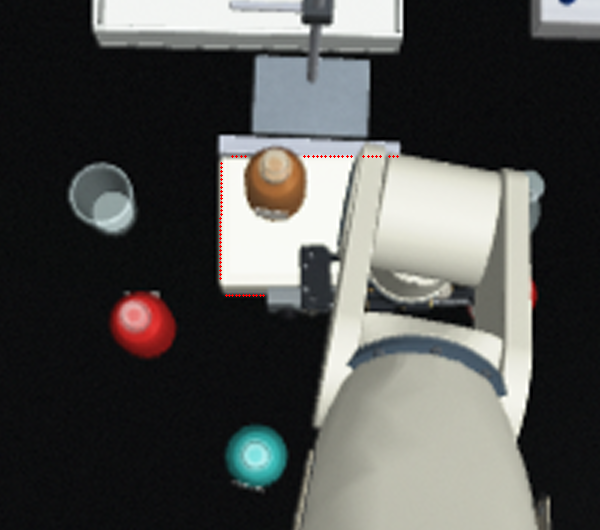

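Call:
servo_tool(steps=[{"travel":[0.06,0.05,0.003],"turn":[0,0,0],"gripper":0},{"travel":[0.06,0.05,0.003],"turn":[0,0,0],"gripper":0},{"travel":[0,0,0],"turn":[0,0,0],"gripper":0}])

```text
time_s: 16.3
tool_pos: [0.6161, -0.1014, 0.0544]
tcp_rot: [[-0.999, -0.05, -0.013], [-0.05, 0.999, -0.002], [0.013, -0.001, -1.0]]
force: [-12.9, -12.4, -3.8]
width: 0.0004
```

```bash
python3 look.py .694 -.024 .025 L
```

```text
hot [ 0.6944 -0.0255  0.0624] 0.41482506637350125 64 [22, 30, 12] rel [-5.2852 -6.066   4.7234] backL [-13.7575  99.3586] backR [  2.7116 -99.9621]
tool in hot mm [-82.8789 -70.9271] TCP [ 0.6161 -0.1014  0.0545] yaw 2.874892221786586 F [-14.4976 -12.8208  -4.9131] t 16.35
[(0.68, array([313., 241.])), (0.61, array([319., 150.])), (0.6, array([402., 189.])), (0.58, array([275., 197.]))]
```

Call:
servo_tool(steps=[{"travel":[-0.35,-0.02,0],"turn":[0,0,0],"gripper":0},{"travel":[-0.75,-0.03,0],"turn":[0,0,0],"gripper":0},{"travel":[-0.03,0.4,0],"turn":[0,0,0],"gripper":0},{"travel":[-0.03,0.85,0],"turn":[0,0,0],"gripper":0},{"travel":[-0.03,0.85,0],"turn":[0,0,0],"gripper":0},{"travel":[-0.03,0.85,0],"turn":[0,0,0],"gripper":0},{"travel":[-0.03,0.85,-0.04],"turn":[0,0,0],"gripper":0},{"travel":[0,0.07,-0.04],"turn":[0,0,0],"gripper":0},{"travel":[0,0,0],"turn":[0,0,0],"gripper":0}])

```text
time_s: 17.52
tool_pos: [0.5728, 0.0535, 0.0539]
tcp_rot: [[-0.999, -0.051, 0.001], [-0.051, 0.999, -0.0], [-0.0, -0.0, -1.0]]
force: [0.5, 0.6, 0.1]
width: 0.0001
```

```bash
python3 look.py .6925 -.0255 .04 A fit6;  python3 look.py .6925 -.0255 .04 R; python3 - <<'E'
from h import *
p=shot("scene");np.set_printoptions(precision=4,suppress=True)
H2=[(seg((.07,.1,H),(.07,-.1,H),40,.5,.95),(-1,0,0)),(seg((-.07,-.1,H),(.07,-.1,H)),(0,1,0)),(seg((-.07,-.1,0),(.07,-.1,0)),(0,1,0))]
h,e2,n2=fit(p,H2,[.694,-.022,.03],(5,4,3)); print(h,e2,n2,rel(h,[.7683,-.0174,-.0191]))
im=p["frame"].copy()
for L,_ in H2:
    for X in pts(h,L): cv2.circle(im,tuple(int(v) for v in proj(p,X).round()),0,(0,0,255),-1)
cv2.imwrite("pics/s6.png",cv2.resize(im[130:330,220:440],None,fx=2.7,fy=2.7,interpolation=cv2.INTER_CUBIC))
a=cv2.imread("pics/fit6.png");b=cv2.imread("pics/s6.png")
E
```

```text
hot [ 0.69   -0.0242  0.0456] 0.24914793813682262 81 [26, 27, 30, 12, 12] rel [-9.7169 -4.8493  3.7609] backL [-16.427   99.5269] backR [  -3.3083 -100.0424]
tool in hot mm [-113.5256   82.3681] TCP [0.5728 0.0529 0.0539] yaw 2.858992794347686 F [-0.1222 -0.0526 -0.2915] t 17.575
[(0.71, array([318., 149.])), (0.63, array([353., 245.])), (0.58, array([392., 190.]))]
hot [ 0.6901 -0.0235  0.0509] 0.2886697681939765 69 [27, 30, 12] rel [-9.6073 -4.2288  4.0607] backL [-16.8644 100.4771] backR [ -2.7017 -99.0208]
tool in hot mm [-113.3462   81.8875] TCP [0.5728 0.0525 0.0539] yaw 2.7990268084275436 F [ 0.2574  0.0109 -0.1907] t 17.675
[(0.76, array([354., 244.])), (0.63, array([318., 150.])), (0.6, array([392., 189.]))]
[ 0.6932 -0.0213  0.0426] 0.49054452682084243 100 [-4.9633 -5.2861  3.5372]
```

View pics/s6.png

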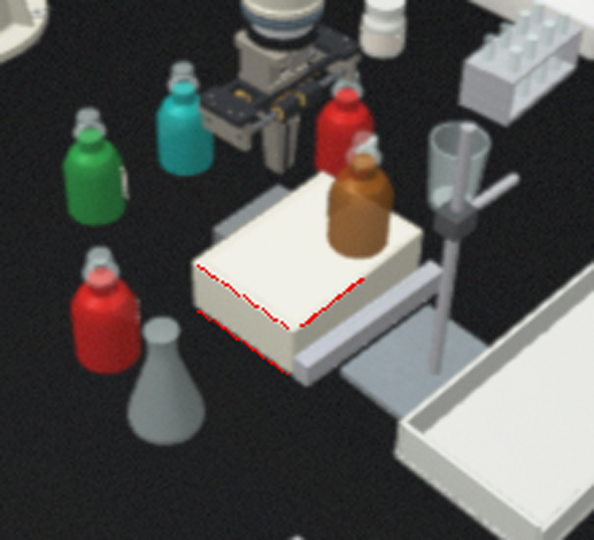

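Call:
servo_tool(steps=[{"travel":[0.4,0.01,0],"turn":[0,0,0],"gripper":0},{"travel":[0.35,0.01,0],"turn":[0,0,0],"gripper":0},{"travel":[0.08,0,0],"turn":[0,0,0],"gripper":0},{"travel":[0.08,0.03,0.01],"turn":[0,0,0],"gripper":0},{"travel":[0.08,0.06,0.01],"turn":[0,0,-0.1],"gripper":0},{"travel":[0.08,0.065,0.01],"turn":[0,0,-0.12],"gripper":0},{"travel":[0,0,0],"turn":[0,0,0],"gripper":0}])

```text
time_s: 18.65
tool_pos: [0.6112, 0.059, 0.0538]
tcp_rot: [[-1.0, -0.019, -0.008], [-0.019, 1.0, -0.002], [0.008, -0.002, -1.0]]
force: [-9.4, -7.4, 1.8]
width: 0.0002
```

```bash
python3 look.py .694 -.022 .02 R
```

```text
hot [ 0.69   -0.0232  0.0333] 0.21509406097744288 69 [27, 30, 12] rel [-9.7832 -3.8602  3.0548] backL [-15.2118  99.7281] backR [ -4.5536 -99.9877]
tool in hot mm [-76.0034  84.7441] TCP [0.6112 0.059  0.0538] yaw 1.0962231653210572 F [-8.064  -6.6804  2.7899] t 18.7
[(0.76, array([353., 245.])), (0.63, array([318., 144.])), (0.63, array([392., 189.]))]
```

Just in contact and starting to move. Continuing.

Call:
servo_tool(steps=[{"travel":[0.08,0.055,0.008],"turn":[0,0,-0.12],"gripper":0},{"travel":[0.08,0.055,0.008],"turn":[0,0,-0.12],"gripper":0},{"travel":[0.08,0.055,0.008],"turn":[0,0,-0.12],"gripper":0},{"travel":[0,0,0],"turn":[0,0,0],"gripper":0}])

```text
time_s: 19.25
tool_pos: [0.62, 0.0661, 0.0539]
tcp_rot: [[-0.999, 0.031, -0.01], [0.032, 1.0, -0.002], [0.01, -0.002, -1.0]]
force: [-9.0, -3.2, -3.1]
width: 0.0006
```

```bash
python3 look.py .694 -.022 .0 R
```

```text
hot [ 0.6943 -0.0215 -0.0404] 0.22807722831357644 71 [35, 30, 12] rel [-5.5053 -2.1146 -1.1699] backL [-3.4781 96.4354] backR [  -7.5617 -103.5229]
tool in hot mm [-77.7728  84.5091] TCP [0.62   0.0661 0.0539] yaw -1.7946677551851553 F [-8.9793 -3.9823 -3.7381] t 19.3
[(0.7, array([393., 189.])), (0.66, array([353., 245.]))]
```

Call:
servo_tool(steps=[{"travel":[-0.35,0.02,0],"turn":[0,0,0],"gripper":0},{"travel":[-0.75,0.03,0],"turn":[0,0,0],"gripper":0},{"travel":[-0.02,-0.4,0],"turn":[0,0,0],"gripper":0},{"travel":[-0.04,-0.85,0],"turn":[0,0,0],"gripper":0},{"travel":[-0.04,-0.85,0],"turn":[0,0,0],"gripper":0},{"travel":[-0.04,-0.85,0],"turn":[0,0,0],"gripper":0},{"travel":[-0.04,-0.85,-0.04],"turn":[0,0,0],"gripper":0},{"travel":[0,-0.25,-0.04],"turn":[0,0,0],"gripper":0},{"travel":[0.4,-0.02,0],"turn":[0,0,0],"gripper":0},{"travel":[0.45,-0.02,0],"turn":[0,0,-0.05],"gripper":0},{"travel":[0.1,0,0],"turn":[0,0,0],"gripper":0},{"travel":[0,0,0],"turn":[0,0,0],"gripper":0}])

```text
time_s: 20.85
tool_pos: [0.6121, -0.0939, 0.0526]
tcp_rot: [[-0.999, 0.037, 0.0], [0.037, 0.999, 0.0], [-0.0, 0.0, -1.0]]
force: [0.6, -0.5, 0.3]
width: 0.0006
```

```bash
python3 look.py .694 -.0215 -.04 L
```

```text
hot [ 0.6941 -0.0228 -0.0677] 0.3395285263820685 59 [19, 30, 12] rel [-5.6881 -3.3737 -2.7325] backL [-1.0004 93.1755] backR [ -10.535  -106.5971]
tool in hot mm [-77.2447 -76.6521] TCP [ 0.6118 -0.094   0.0526] yaw -2.137968696047053 F [ 0.2223 -0.0759  0.7883] t 20.9
[(0.78, array([319., 149.])), (0.72, array([312., 241.])), (0.56, array([275., 198.]))]
```

Call:
servo_tool(steps=[{"travel":[0.07,0.02,0.005],"turn":[0,0,0.05],"gripper":0},{"travel":[0.07,0.03,0.005],"turn":[0,0,0.06],"gripper":0},{"travel":[0.07,0.03,0.005],"turn":[0,0,0.06],"gripper":0},{"travel":[0,0,0],"turn":[0,0,0],"gripper":0}])

```text
time_s: 21.45
tool_pos: [0.6132, -0.0932, 0.0524]
tcp_rot: [[-1.0, 0.013, -0.013], [0.013, 1.0, -0.002], [0.013, -0.002, -1.0]]
force: [-20.7, -10.8, 13.1]
width: 0.0003
```

```bash
python3 look.py .698 -.02 -.02 L
```

```text
hot [ 0.6946 -0.0228 -0.0749] 0.38906926082707044 61 [22, 30, 12] rel [-5.1128 -3.3944 -3.1442] backL [ 0.2667 92.6157] backR [ -10.7031 -107.0833]
tool in hot mm [-75.9596 -76.2428] TCP [ 0.6132 -0.0931  0.0524] yaw -0.7639775322806938 F [-20.4173 -11.311   12.7323] t 21.5
[(0.9, array([318., 147.])), (0.82, array([312., 241.])), (0.62, array([275., 198.]))]
```

Call:
servo_tool(steps=[{"travel":[0.05,0.02,0.03],"turn":[0,0,0.03],"gripper":0},{"travel":[0.07,0.025,0.015],"turn":[0,0,0.06],"gripper":0},{"travel":[0.07,0.025,0.005],"turn":[0,0,0.06],"gripper":0},{"travel":[0,0,0],"turn":[0,0,0],"gripper":0}])

```text
time_s: 22.05
tool_pos: [0.6176, -0.0918, 0.0525]
tcp_rot: [[-1.0, -0.008, -0.02], [-0.008, 1.0, -0.003], [0.02, -0.003, -1.0]]
force: [-25.6, -18.2, 4.5]
width: 0.0008
```

```bash
python3 look.py .698 -.02 -.02 L fit7
```

```text
hot [ 0.7032 -0.0215  0.0074] 0.32216348975968306 66 [24, 30, 12] rel [ 3.4006 -1.9402  1.5723] backL [ 0.6305 99.9429] backR [  6.1181 -99.9818]
tool in hot mm [-86.088  -69.6639] TCP [ 0.6176 -0.0918  0.0525] yaw 0.45500211506965 F [-26.7307 -19.2136   4.5326] t 22.1
[(0.95, array([276., 197.])), (0.89, array([312., 242.]))]
```

```bash
python3 look.py .6945 -.0205 -.01 L | head -1; python3 - <<'E'
from h import *
p=shot("top"); f=p["frame"]
for y in (.07,-.06):
    u=proj(p,[.765,y,.065]); c=int(round(u[0])); print(c,[tuple(int(v) for v in f[r_,c]) for r_ in range(132,148)], "row of x=.764/.770:",proj(p,[.764,y,.065])[1],proj(p,[.77,y,.065])[1])
E
```

```text
hot [ 0.7034 -0.0214  0.0106] 0.3416317118094666 66 [24, 30, 12] rel [ 3.6356 -1.8149  1.7518] backL [  0.546  100.2783] backR [  6.6598 -99.6283]
301 [(14, 11, 12), (13, 12, 11), (13, 13, 11), (193, 180, 173), (216, 204, 197), (216, 203, 196), (220, 224, 221), (234, 242, 241), (238, 245, 245), (239, 246, 245), (238, 245, 245), (238, 245, 245), (239, 245, 245), (238, 245, 245), (239, 246, 246), (239, 246, 246)] row of x=.764/.770: 139.24794690633507 137.42178945988533
342 [(171, 159, 146), (172, 161, 147), (152, 152, 147), (160, 172, 172), (176, 190, 190), (189, 204, 204), (199, 212, 213), (199, 214, 214), (200, 214, 214), (198, 213, 213), (200, 214, 215), (199, 214, 214), (200, 215, 214), (199, 214, 214), (199, 214, 214), (199, 215, 214)] row of x=.764/.770: 140.15878290631252 138.33275631252405
```

Call:
servo_tool(steps=[{"travel":[0.07,0.02,0.01],"turn":[0,0,-0.03],"gripper":0},{"travel":[0.07,0.02,0.01],"turn":[0,0,-0.03],"gripper":0},{"travel":[0,0,0],"turn":[0,0,0],"gripper":0}])

```text
time_s: 22.68
tool_pos: [0.6178, -0.0916, 0.0525]
tcp_rot: [[-1.0, -0.0, -0.03], [0.0, 1.0, -0.005], [0.03, -0.005, -1.0]]
force: [-43.4, -27.6, 14.3]
width: 0.0003
```

```bash
python3 - <<'E'
s=open('h.py').read()
a=s.index("                a=map_coordinates"); b=s.index("                P.append")
new='''                a=map_coordinates(g,[q[1],q[0]],order=1,mode='nearest')
                top=L[0,2]>.05
                if top:   # from the white inside outwards: first fall below a level set by what lies outside
                    ins=np.median(a[-8:]); lo=np.where(a<.9*ins)[0]
                    if ins<150 or not len(lo): continue
                    j=lo[-1]; out=a[max(0,j-10):j+1].max() if a[max(0,j-10):j+1].min()>.5*ins else a[max(0,j-10):j+1].min()
                    lv=(ins+min(out,np.median(a[max(0,j-10):max(1,j-5)])))/2; lo=np.where(a<lv)[0]
                    if not len(lo) or lo[-1]>=len(s)-9: continue
                    j=lo[-1]; e=s[j]+.25*(lv-a[j])/(a[j+1]-a[j])
                else:
                    d=np.gradient(a,.25); pk=[i for i in range(1,len(d)-1) if d[i]>=d[i-1] and d[i]>d[i+1] and d[i]>max(8,.3*d.max())]
                    if not pk: continue
                    j=pk[0]; m=slice(max(0,j-6),j+7); ww=np.clip(d[m],0,None); e=ww@s[m]/ww.sum()
                P.append(u+v*e); N.append(v); T.append(L[k])
'''
e=s.index("\n",b)+1
s=s[:a]+new+s[e:]
s=s.replace('cv2.GaussianBlur(cv2.cvtColor(p["frame"],cv2.COLOR_BGR2GRAY),(0,0),.8)','cv2.GaussianBlur(p["frame"][:,:,2],(0,0),.6)')
open('h.py','w').write(s)
E
python3 look.py .698 -.02 -.01 L
```

```text
hot [ 0.7049 -0.0214  0.0343] 0.49369709675013873 62 [23, 30, 12] rel [ 5.164  -1.7603  3.1106] backL [ -0.3655 101.8908] backR [ 10.4873 -97.8145]
tool in hot mm [-89.4961 -67.1725] TCP [ 0.6178 -0.0916  0.0525] yaw 0.00652181772192151 F [-41.7556 -27.786   13.8695] t 22.725
[(0.86, array([312., 241.])), (0.82, array([275., 198.])), (0.65, array([317., 147.])), (0.59, array([398., 188.])), (0.52, array([187., 182.]))]
```

Call:
servo_tool(steps=[{"travel":[-0.35,0,0],"turn":[0,0,0],"gripper":0},{"travel":[-0.75,0,0],"turn":[0,0,0],"gripper":0},{"travel":[0,0.4,0],"turn":[0,0,0],"gripper":0},{"travel":[0,0.85,0],"turn":[0,0,0],"gripper":0},{"travel":[0,0.85,0],"turn":[0,0,0],"gripper":0},{"travel":[0,0.85,0],"turn":[0,0,0],"gripper":0},{"travel":[0,0.85,-0.04],"turn":[0,0,0],"gripper":0},{"travel":[0,0.15,-0.04],"turn":[0,0,0],"gripper":0},{"travel":[0,0,0],"turn":[0,0,0],"gripper":0}])

```text
time_s: 23.9
tool_pos: [0.5897, 0.0713, 0.053]
tcp_rot: [[-1.0, 0.0, 0.0], [0.0, 1.0, -0.0], [-0.0, -0.0, -1.0]]
force: [0.5, -1.0, 0.4]
width: 0.0002
```

```bash
python3 look.py .699 -.02 -.01 A fit8; python3 look.py .699 -.02 -.01 R
```

```text
hot [ 0.6965 -0.0205  0.0017] 0.21951982899516498 84 [26, 27, 30, 12, 12] rel [-3.312  -1.0578  1.2446] backL [ -5.5007 100.4391] backR [ -1.1564 -99.5137]
tool in hot mm [-106.7457   91.3911] TCP [0.5896 0.0707 0.053 ] yaw -0.07873208516191857 F [-0.4395 -0.8259  0.1695] t 23.95
[(0.97, array([392., 189.])), (0.91, array([354., 245.])), (0.57, array([320., 146.])), (0.44, array([279., 202.]))]
hot [ 0.697  -0.0201 -0.0039] 0.1216346915409294 67 [26, 30, 12] rel [-2.7907 -0.6928  0.9246] backL [ -4.4134 100.4237] backR [ -1.1861 -99.5502]
tool in hot mm [-107.8728   89.8019] TCP [0.5895 0.0701 0.053 ] yaw -0.1473467894035948 F [-0.0795  1.4154  0.3045] t 24.05
[(0.95, array([392., 190.])), (0.7, array([353., 244.])), (0.55, array([319., 148.])), (0.48, array([280., 202.]))]
```

View pics/fit8.png

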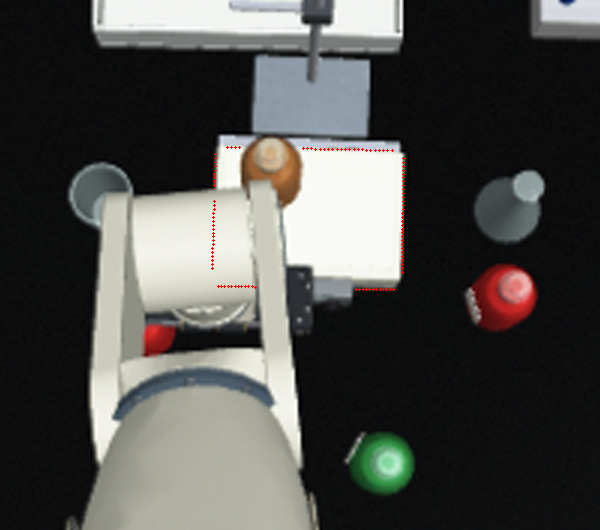

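Call:
servo_tool(steps=[{"travel":[0.3,-0.2,0],"turn":[0,0,0],"gripper":0},{"travel":[0.3,0,0],"turn":[0,0,0],"gripper":0},{"travel":[0.1,0,0],"turn":[0,0,0],"gripper":0},{"travel":[0.06,0.02,0.01],"turn":[0,0,-0.03],"gripper":0},{"travel":[0.06,0.02,0.01],"turn":[0,0,-0.03],"gripper":0},{"travel":[0,0,0],"turn":[0,0,0],"gripper":0}])

```text
time_s: 24.85
tool_pos: [0.6201, 0.064, 0.0532]
tcp_rot: [[-1.0, 0.01, -0.004], [0.01, 1.0, -0.001], [0.004, -0.001, -1.0]]
force: [-4.9, -3.3, 1.1]
width: 0.0002
```

```bash
python3 look.py .698 -.02 -.01 R
```

```text
hot [ 0.6981 -0.0201 -0.0133] 0.1657879802578422 69 [27, 30, 12] rel [-1.7428 -0.642   0.3825] backL [-2.4119 99.823 ] backR [  -1.0769 -100.1725]
tool in hot mm [-79.0526  83.0348] TCP [0.6201 0.064  0.0532] yaw -0.5775967925170109 F [-5.2519 -3.4358  0.2485] t 24.9
[(0.8, array([393., 188.])), (0.64, array([353., 244.]))]
```

Call:
servo_tool(steps=[{"travel":[0.05,0.01,0.008],"turn":[0,0,-0.03],"gripper":0},{"travel":[0.05,0.01,0.008],"turn":[0,0,-0.03],"gripper":0},{"travel":[0,0,0],"turn":[0,0,0],"gripper":0}])

```text
time_s: 25.32
tool_pos: [0.6203, 0.0641, 0.0532]
tcp_rot: [[-1.0, 0.018, -0.012], [0.018, 1.0, -0.002], [0.011, -0.002, -1.0]]
force: [-15.2, -7.2, 8.8]
width: 0.0004
```

```bash
python3 look.py .699 -.02 -.015 R
```

```text
hot [ 0.697  -0.0201 -0.0032] 0.13304245833000633 73 [34, 30, 12] rel [-2.8503 -0.7008  0.964 ] backL [ -4.5426 100.4627] backR [ -1.1779 -99.509 ]
tool in hot mm [-76.937   83.9851] TCP [0.6203 0.0641 0.0532] yaw -1.0520865701071034 F [-15.9789  -6.251    8.3799] t 25.375
[(0.8, array([353., 244.])), (0.79, array([392., 188.])), (0.41, array([325., 145.]))]
```

Call:
servo_tool(steps=[{"travel":[0.03,0.01,0.02],"turn":[0,0,-0.02],"gripper":0},{"travel":[0.05,0.01,0.01],"turn":[0,0,-0.02],"gripper":0},{"travel":[0,0,0],"turn":[0,0,0],"gripper":0}])

```text
time_s: 25.8
tool_pos: [0.6204, 0.0642, 0.0533]
tcp_rot: [[-1.0, 0.024, -0.018], [0.024, 1.0, -0.003], [0.018, -0.004, -1.0]]
force: [-21.9, -8.7, 7.5]
width: 0.0005
```

```bash
python3 look.py .699 -.02 -.015 R
```

```text
hot [ 0.6979 -0.0201 -0.0142] 0.1411999665853644 75 [34, 30, 12] rel [-1.861 -0.636  0.331] backL [-2.4399 99.7667] backR [  -1.2844 -100.2299]
tool in hot mm [-78.7709  83.1866] TCP [0.6204 0.0642 0.0532] yaw -1.3651570650091194 F [-21.9203  -8.2912   8.2709] t 25.85
[(0.8, array([391., 190.])), (0.72, array([353., 244.])), (0.41, array([325., 145.]))]
```

Call:
servo_tool(steps=[{"travel":[0.05,0.01,0.02],"turn":[0,0,0],"gripper":0},{"travel":[0.05,0.01,0.02],"turn":[0,0,0],"gripper":0},{"travel":[0,0,0],"turn":[0,0,0],"gripper":0}])

```text
time_s: 26.28
tool_pos: [0.6205, 0.0642, 0.0534]
tcp_rot: [[-0.999, 0.024, -0.025], [0.024, 1.0, -0.005], [0.025, -0.005, -1.0]]
force: [-30.8, -10.9, 8.0]
width: 0.0005
```

Call:
servo_tool(steps=[{"travel":[-0.1,0,0],"turn":[0,0,0],"gripper":0},{"travel":[-0.5,0,0],"turn":[0,0,0],"gripper":0},{"travel":[-0.8,0,0.3],"turn":[0,0,0],"gripper":0},{"travel":[-0.5,0,0.9],"turn":[0,0,0],"gripper":0},{"travel":[-0.2,0.3,1],"turn":[0,0,0],"gripper":0},{"travel":[-0.6,0.9,0.9],"turn":[0,0,0],"gripper":0},{"travel":[-0.6,1,0.5],"turn":[0,0,0],"gripper":0},{"travel":[-0.6,1,0],"turn":[0,0,0],"gripper":0},{"travel":[-0.6,1,0],"turn":[0,0,0],"gripper":0},{"travel":[-0.6,1,0],"turn":[0,0,0],"gripper":0},{"travel":[-0.3,1,0],"turn":[0,0,0],"gripper":0},{"travel":[0,0,0],"turn":[0,0,0],"gripper":0}])

```text
time_s: 27.78
tool_pos: [0.4163, 0.3171, 0.2014]
tcp_rot: [[-1.0, 0.021, 0.0], [0.021, 1.0, 0.001], [-0.0, 0.001, -1.0]]
force: [-0.6, -0.6, 0.5]
width: 0.0004
```

```bash
python3 look.py .699 -.02 -.015 A fit9; python3 look.py .699 -.02 -.015 R;python3 - <<'E'
from h import *
np.set_printoptions(precision=4,suppress=True)
p=shot("scene"); im=cv2.resize(p["frame"][150:310,240:430],None,fx=4,fy=3.6,interpolation=cv2.INTER_CUBIC); cv2.imwrite("pics/s9.png",im)
E
```

```text
hot [ 0.6981 -0.0208 -0.0202] 0.24719290973525168 108 [25, 30, 30, 12, 12] rel [-1.644  -1.297  -0.0143] backL [-1.6191 98.6855] backR [  -1.6689 -101.3145]
tool in hot mm [-288.2253  330.692 ] TCP [0.4167 0.3157 0.2012] yaw -1.2391154328833152 F [ 0.3309 -0.0993 -0.5458] t 27.825
[(0.92, array([392., 189.])), (0.88, array([276., 198.])), (0.72, array([312., 241.])), (0.66, array([353., 244.])), (0.55, array([318., 147.]))]
hot [ 0.697  -0.0201 -0.0051] 0.1137731538437875 68 [26, 30, 12] rel [-2.785  -0.6837  0.8553] backL [ -4.2855 100.3501] backR [ -1.3001 -99.6277]
tool in hot mm [-281.4445  332.9791] TCP [0.4173 0.3143 0.2012] yaw -1.372338237719388 F [ 0.0331 -0.5167 -0.6915] t 27.925
[(0.95, array([275., 198.])), (0.79, array([312., 241.])), (0.78, array([354., 244.])), (0.7, array([319., 147.])), (0.6, array([393., 189.]))]
```

View pics/s9.png

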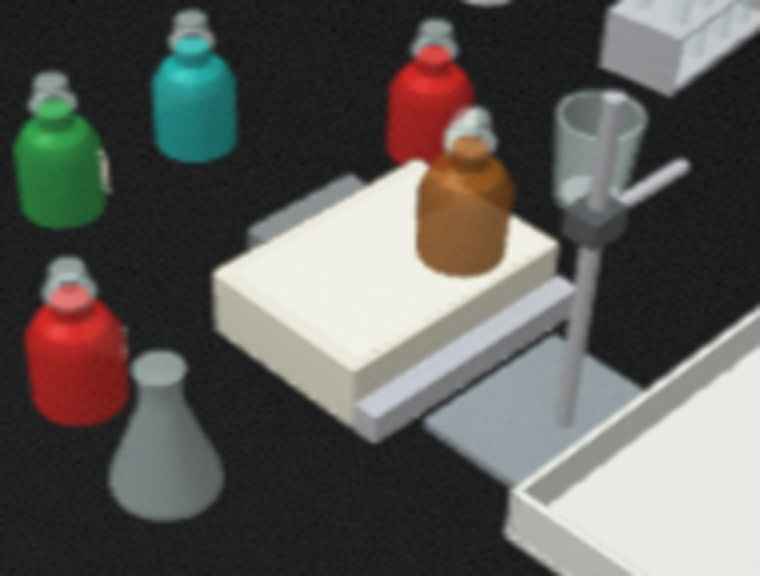

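The scene crop shows the back parallel to the bar with the ends aligned (near-right corner at crop ≈(358,430)), and the amber bottle upright. I'll do one gentle confirming push on the right corner.

Call:
servo_tool(steps=[{"travel":[0.2,-0.45,0],"turn":[0,0,0],"gripper":0},{"travel":[0.4,-0.95,0],"turn":[0,0,0],"gripper":0},{"travel":[0.4,-0.95,0],"turn":[0,0,0],"gripper":0},{"travel":[0.4,-0.95,0],"turn":[0,0,0],"gripper":0},{"travel":[0.4,-0.95,0],"turn":[0,0,0],"gripper":0},{"travel":[0.4,-0.95,0],"turn":[0,0,0],"gripper":0},{"travel":[0.4,-0.95,0],"turn":[0,0,0],"gripper":0},{"travel":[0.4,-0.95,0],"turn":[0,0,0],"gripper":0},{"travel":[0.4,-0.95,0],"turn":[0,0,0],"gripper":0},{"travel":[0.4,-0.95,0],"turn":[0,0,0],"gripper":0},{"travel":[0.4,-0.95,0],"turn":[0,0,0],"gripper":0},{"travel":[0,0,0],"turn":[0,0,0],"gripper":0}])

```text
time_s: 29.52
tool_pos: [0.5855, -0.0872, 0.2011]
tcp_rot: [[-1.0, 0.028, 0.0], [0.028, 1.0, -0.001], [-0.0, -0.001, -1.0]]
force: [-1.3, 0.3, 0.3]
width: 0.0007
```

Call:
servo_tool(steps=[{"travel":[0,-0.2,-0.3],"turn":[0,0,0],"gripper":0},{"travel":[0,0,-0.9],"turn":[0,0,0],"gripper":0},{"travel":[0,0,-0.9],"turn":[0,0,0],"gripper":0},{"travel":[0,0,-0.9],"turn":[0,0,0],"gripper":0},{"travel":[0,0,-0.65],"turn":[0,0,0],"gripper":0},{"travel":[0,0,0],"turn":[0,0,0],"gripper":0},{"travel":[0.4,0,0],"turn":[0,0,0],"gripper":0},{"travel":[0.2,0,0],"turn":[0,0,0],"gripper":0},{"travel":[0.08,0,0],"turn":[0,0,0],"gripper":0},{"travel":[0,0,0],"turn":[0,0,0],"gripper":0}])

```text
time_s: 30.78
tool_pos: [0.6129, -0.0911, 0.0556]
tcp_rot: [[-1.0, 0.024, 0.001], [0.024, 1.0, -0.0], [-0.001, -0.0, -1.0]]
force: [0.3, 0.0, 0.2]
width: 0.0003
```

Call:
servo_tool(steps=[{"travel":[0.08,0,-0.02],"turn":[0,0,0],"gripper":0},{"travel":[0.05,0,0.005],"turn":[0,0,0],"gripper":0},{"travel":[0.05,0,0.01],"turn":[0,0,0],"gripper":0},{"travel":[0,0,0],"turn":[0,0,0],"gripper":0}])

```text
time_s: 31.28
tool_pos: [0.6174, -0.0911, 0.0545]
tcp_rot: [[-1.0, 0.024, -0.005], [0.024, 1.0, 0.0], [0.005, 0.0, -1.0]]
force: [-8.5, -0.7, 4.2]
width: 0.0
```

Call:
servo_tool(steps=[{"travel":[0.05,0,0.008],"turn":[0,0,0],"gripper":0},{"travel":[0.05,0,0.008],"turn":[0,0,0],"gripper":0},{"travel":[0.03,0,0.008],"turn":[0,0,0],"gripper":0},{"travel":[0,0,0],"turn":[0,0,0],"gripper":0}])

```text
time_s: 31.78
tool_pos: [0.6176, -0.0911, 0.0545]
tcp_rot: [[-1.0, 0.024, -0.015], [0.024, 1.0, 0.001], [0.015, 0.0, -1.0]]
force: [-21.8, -1.6, 11.7]
width: 0.0
```

The right side is solid at 22 N with no motion, so it is against the bar. Retreating for a last look.

Call:
servo_tool(steps=[{"travel":[-0.1,0,0],"turn":[0,0,0],"gripper":0},{"travel":[-0.5,0,0],"turn":[0,0,0],"gripper":0},{"travel":[-0.3,0,0.6],"turn":[0,0,0],"gripper":0},{"travel":[0,0,1],"turn":[0,0,0],"gripper":0},{"travel":[0,0,1],"turn":[0,0,0],"gripper":0},{"travel":[-0.4,0.4,1],"turn":[0,0,0],"gripper":0},{"travel":[-0.6,1,0],"turn":[0,0,0],"gripper":0},{"travel":[-0.6,1,0],"turn":[0,0,0],"gripper":0},{"travel":[-0.6,1,0],"turn":[0,0,0],"gripper":0},{"travel":[-0.6,1,0],"turn":[0,0,0],"gripper":0},{"travel":[-0.5,1,0],"turn":[0,0,0],"gripper":0},{"travel":[-0.2,1,0],"turn":[0,0,0],"gripper":0}])

```text
time_s: 33.28
tool_pos: [0.4479, 0.166, 0.2003]
tcp_rot: [[-1.0, 0.024, 0.0], [0.024, 1.0, 0.0], [-0.0, 0.0, -1.0]]
force: [0.4, -0.2, -0.3]
width: 0.0008
```

Call:
servo_tool(steps=[{"travel":[0,1,0],"turn":[0,0,0],"gripper":0},{"travel":[0,1,0],"turn":[0,0,0],"gripper":0},{"travel":[0,1,0],"turn":[0,0,0],"gripper":0},{"travel":[0,0.5,0],"turn":[0,0,0],"gripper":0},{"travel":[0,0,0],"turn":[0,0,0],"gripper":0}])

```text
time_s: 33.9
tool_pos: [0.4488, 0.3054, 0.1998]
tcp_rot: [[-1.0, 0.023, -0.0], [0.023, 1.0, -0.0], [0.0, -0.0, -1.0]]
force: [-0.3, -0.3, 0.0]
width: 0.0005
```

```bash
for i in 1 2 3; do python3 look.py .699 -.02 -.018 A fin | head -1; done
```

```text
hot [ 0.6982 -0.0208 -0.0185] 0.24469607516836445 108 [25, 30, 30, 12, 12] rel [-1.6156 -1.2854  0.0852] backL [-1.7644 98.8186] backR [  -1.467  -101.1812]
hot [ 0.6986 -0.0208 -0.0181] 0.25841255581039196 110 [26, 30, 30, 12, 12] rel [-1.2352 -1.288   0.1062] backL [-1.4206 98.8416] backR [  -1.05   -101.1581]
hot [ 0.6985 -0.0208 -0.0209] 0.2530139956577116 109 [26, 30, 30, 12, 12] rel [-1.3211 -1.2899 -0.0522] backL [-1.23   98.6462] backR [  -1.4123 -101.3537]
```

View pics/fin.png

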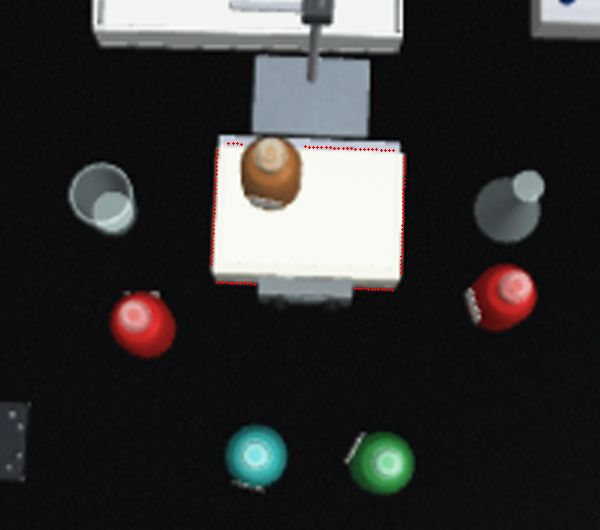

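The final view shows the hotplate flush with the bar at crop ≈(310,150), the amber bottle upright at ≈(270,172), and everything else where it was. Handing in.

```bash
python3 -c "
from workcell import r
print(r.job_done(), r.state()['time_s'])"
```

```text
the job is handed in; nothing more can be done
the job is handed in; nothing more can be done
```

The hotplate is docked against the bar and the job is handed in, at about 34 s of the 72 s allowed. I walked it forward with alternating pushes on the right and left near corners, with some leftward drag to take out the 30 mm sideways offset.

**Flush:** Both corners held without moving under a push, 31 N on the left and 22 N on the right. The camera fit still reads about 1.4 mm short of the bar. I took that as calibration error, because the force checks say it is in contact.

**Alignment:** The last three fits put it within about 0.1° of the bar and about 1.3 mm to the right of centre.

**Other items:** The amber bottle stands upright on top. The look-alike bottles, beaker and flask are where they started in the last picture. I did not re-measure the jar, wash bottle, rack or weight, but the tool stayed clear of them.

**Disagreements:**
- Fits made with the arm partly covering the view were up to 3° and 10 mm off, so I relied only on clear views and contact forces.
- During one left push and one right push, fingertip force briefly reached about 68 N and 53 N. Lifting slightly eased the left one. The limits are 120 N at the wrist, and 40 N for the arm or gripper body, which I kept clear of everything.

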